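# Put four table things on their matching wooden rests

## Robot

A 6-joint arm with a two-finger parallel gripper is mounted at the origin on a cart in front of the work surface, level with it; the furniture and walls round the work are solid. World frame = base frame: x ahead of the robot, y to its left, z up, the work surface at z = 0. Lengths are in m, angles in rad, forces in N, time in s.
With the tool pointing down it reaches from about 0.225 to 0.875 m from the base axis. Payload 3.4 kg.
Tool frame: the origin (TCP) lies at the very end of the fingers, on their centre line; the grasp point (between the pads) lies behind it (manip.grasp_offset is the z of the grasp point in the tool frame, in m); z points along the fingers, y is the line along which they close (so a half turn about z gives the same grasp; the last joint's range is limited). The gripper opens to 85 mm and grips with 20 to 120 N. Pads are 22 mm wide; open, the fingers measure 114 mm over their backs; the gripper's body (76 mm by 85 mm) begins 54 mm behind the grasp point. The pads swing forward as they close: fully open they stand 13 mm farther back than shut.
Start: joints at [-1.355, 0.276, 1.505, -0, 1.361, -0.121], TCP at [0.19, -0.543, 0.231] pointing down, gripper open.
Joint ranges: [-2.89, 2.89], [-0.75, 2.08], [0.22, 2.7], [-1.18, 4.32], [0.11, 2.71], [-2.7, 2.7]. Speed limits (rad/s): [2.57, 2.57, 3.14, 3.14, 3.14, 3.14].

## Interface

Orientations are given as a unit quaternion [w, x, y, z].
In Python, from rig import manip gives the robot as it stands.
- The arm moves only by the shell command python3 -m pendant 'ROWS' [FORCE]. ROWS is JSON, a list of rows, each an object of numbers: "dx", "dy", "dz": the shift along the tool's x, y, z in m; "rx", "ry", "rz": the turn, a rotation vector about the tool's x, y, z in degrees; "hand": the finger opening in m, from 0 to 0.0854. In form: [{"dx": .., "dy": .., "dz": .., "rx": .., "ry": .., "rz": .., "hand": ..}, ...]. A call has 1 to 12 rows; each row shifts and turns the commanded pose from where the row before left it, along the tool's axes as they then stand; what a row does not reach is not made up. A row lasts 1/12 s, in which the tool goes at most 41.7 mm and 7.16 degrees, less where a joint would pass 70% of its speed; a pose out of reach is approached as far as the arm can. A call is refused whole if a number of a shift passes 0.0417 or a number of a turn 7.16, either way. A call with a gripper value outside its range is refused whole. The fingers move at their own pace and stop on an object; FORCE is the grip in N (left out, the last holds). Time passes only in rows, so rows that do not move let the fingers close. It gives the time, the measured TCP pose, the force, the opening and the grip force at its end, in the units of the state.
- manip.get_state(): the state, without advancing time (a new reading comes with each control period).
- manip.get_image(name): name is "scene" or "top" or "wrist"; returns a dict with "frame" (420x560x3 uint8, red, green, blue), "fx", "fy", "cx", "cy" (pixels), "distortion" ([k1, k2, p1, p2, k3] as OpenCV has them; the pictures are not rectified), "position" and "attitude" of the camera in the world; the wrist camera has in their place "mount" (4x4, takes a point from camera to tool coordinates, whose origin is the TCP and whose axes are the flange's). Camera axes: x right, y up, looking along -z (the intrinsics and any distortion apply to the point x, -y, -z); pixel columns grow to the right and rows downward; lengths in m; the calibration is good to about 2 mm. A picture is of the moment at which its call begins: read the wrist's pose just before it. There is no depth.
- manip.sign_off(): hands the job in; it is judged then, once.
The state is a dict: "clock": time; "qpos": joint angles; "qd": joint speeds; "effort": joint torques, N m; "position": TCP position; "ee_rot": TCP orientation; "contact_force": force on the tool from outside, world axes, zero at the start; "moment": the same for the moment, N m; "width": finger opening in m; "gripper_force": force on a finger pad.
Only numpy, scipy, OpenCV 4.12 (cv2) and the standard library are available. Lean on these libraries where they do the work, as an engineer would, in place of code of your own. Each camera call takes 0.05 s, during which the arm holds its last target. There are 200 camera calls.

## Task

Put each of the four things on the wooden rest made for it: the salt shaker on the small round rest, the honey jar on the large round one, the carton on the oblong one and the peeler along the long narrow one. Each should sit down in its recess, flat on the rest's floor, the shaker, jar and carton upright. Leave the lemon and the garlic where they lie.

Things in the scene. Friction and masses are not known exactly. Their poses are not given: they have to be found in the camera images.
- salt_shaker: small salt shaker, loose, 44 mm diameter, 90 mm tall, about 0.1 kg: clear round body up to z = 74 mm, narrower grey domed cap (34 mm diameter) above 74 mm. Stands upright, any yaw (its slightly rounded foot lets it lean by 2 degrees). Origin: centre of the underside, z up.
- honey_jar: squat honey jar, loose, 102 mm tall, about 0.45 kg: body 64 mm along its x and 72 mm along its y, topped by a flat white round lid 69 mm in diameter from z = 91 to 102 mm. Stands upright. Grip the lid or the body along its x (69 mm over the lid). Origin: centre of the underside, z up.
- carton: small brown card carton, loose, stiff, about 0.3 kg: 45 mm along its x, 62 mm along its y, 118 mm tall; a thin white tab stands up in the middle to 158 mm and offers no resistance, so grip the brown box itself across its 45 mm side. Stands upright. Origin: centre of the underside, z up.
- peeler: vegetable peeler with a dark blue handle, lying flat, loose, about 0.08 kg: 170 mm long along its x, 25 mm wide along its y, 17 mm high; centre of mass at the middle, and it is gripped there across its width (it acts as a solid 170 x 25 x 17 mm bar). Origin: centre of the underside, z up.
- small_round_rest: fixed shallow brown wooden rest, rim top 9 mm and recess floor 4 mm above the worktop, rim 7 mm thick; round, 74 mm outside, recess 60 mm across: the place of the salt shaker. Origin: centre of the underside, z up.
- large_round_rest: fixed shallow brown wooden rest, rim top 9 mm and recess floor 4 mm above the worktop, rim 7 mm thick; round, 102 mm outside, recess 88 mm across: the place of the honey jar. Origin: centre of the underside, z up.
- oblong_rest: fixed shallow brown wooden rest, rim top 9 mm and recess floor 4 mm above the worktop, rim 7 mm thick; rectangular, 75 x 92 mm outside, recess 61 mm along its x and 78 mm along its y: the place of the carton, whose long side lies along the recess's long side, either way round. Origin: centre of the underside, z up.
- long_rest: fixed shallow brown wooden rest, rim top 9 mm and recess floor 4 mm above the worktop, rim 7 mm thick; long and narrow, 201 x 56 mm outside, recess 187 mm along its x and 42 mm along its y: the place of the peeler, laid along it either way round. Fingertips 7 mm or more above the peeler's underside stay over the rim. Origin: centre of the underside, z up.
- lemon: yellow lemon, 71 x 53 x 51 mm, a loose bystander among the things, to be left where it lies. Origin: centre of the underside, z up.
- garlic: pale garlic bulb, 53 x 52 x 52 mm, a loose bystander among the things, to be left where it lies. Origin: centre of the underside, z up.

How it is judged:
At the end, for the whole second after the job is handed in: Each thing at rest on its own rest: origins within 14 mm horizontally, underside under 6 mm above the rest's, tilt under 0.1 rad; carton aligned with its rest within 0.35 rad, peeler within 0.12, either way round; lemon and garlic within 30 mm of their starts (horizontal distance between salt_shaker and small_round_rest below 0.014 m and z of salt_shaker in the frame of small_round_rest below 0.006 m and angle between each of salt_shaker, honey_jar, carton, peeler's own z axis and vertical below 0.1 rad and linear speed of each of salt_shaker, honey_jar, carton, peeler below 0.02 m/s and horizontal distance between honey_jar and large_round_rest below 0.014 m and z of honey_jar in the frame of large_round_rest below 0.006 m and horizontal distance between carton and oblong_rest below 0.014 m and z of carton in the frame of oblong_rest below 0.006 m and horizontal distance between peeler and long_rest below 0.014 m and z of peeler in the frame of long_rest below 0.006 m and angle between the x axis of carton and the x axis of oblong_rest, either way round below 0.35 rad and angle between the x axis of peeler and the x axis of long_rest, either way round below 0.12 rad and distance of each of lemon, garlic from where it was at the start of the episode below 0.03 m); the robot touches nothing.
It fails at once if the lemon is pushed from its place (over 30 mm) (distance of lemon from where it was at the start of the episode above 0.03 m).
It fails at once if the garlic is pushed from its place (over 30 mm) (distance of garlic from where it was at the start of the episode above 0.03 m).
It also fails if it takes over 109 s, if anything falls off the work surface, if the arm or the gripper's body presses on something with over 40 N, if the wrist force passes 120 N, or if a joint passes its speed limit or range.

## Working session

There is one attempt and no reset: what is moved stays moved. The work goes in short steps, Python scripts to look and compute and a shell command to move; the robot and the scene stay as the last step left them, time stands still between calls to the robot, and variables do not carry over. Pictures are saved under pics/ and viewed, at most 15 in all, crops included, and the job is handed in when it is done.

```bash
ls; mkdir -p pics
python3 - <<'E'
from rig import manip
import cv2
s=manip.get_state();print(s, manip.grasp_offset)
for n in("top","scene","wrist"):
    d=manip.get_image(n);cv2.imwrite(f"pics/{n}0.png",d["frame"][:,:,::-1])
    print({k:v for k,v in d.items() if k!="frame"})
E
```

```text
pics
{'clock': 0.0, 'qpos': array([-1.35500027e+00,  2.76593218e-01,  1.50614722e+00, -2.08073222e-05,
        1.36068760e+00, -1.20989743e-01]), 'qd': array([-0.0011282 ,  0.00035266,  0.00075165, -0.00049858,  0.00187461,
       -0.00192495]), 'effort': array([-1.12559997e-04, -4.16774189e+01, -2.45805466e+01, -1.44037535e-04,
        1.10448452e-02,  2.50443549e-06]), 'position': array([ 0.1898903 , -0.54217584,  0.23043511]), 'ee_rot': array([-9.16176881e-04,  9.85854607e-01,  1.67600274e-01, -5.36465449e-05]), 'contact_force': array([ 0.42299129,  0.14310821, -0.32550026]), 'moment': array([0.02862056, 0.00098259, 0.04281602]), 'gripper_force': 0.0, 'width': 0.08578928982586274} -0.0187
{'fx': 462.29525521809023, 'fy': 462.29525521809023, 'cx': 279.2945435247621, 'cy': 208.68848268891898, 'distortion': array([0.04168051, 0.        , 0.        , 0.        , 0.        ]), 'position': array([0.277662  , 0.0648712 , 1.08134129]), 'attitude': array([-0.67989336, -0.06960061,  0.07545927,  0.72608999])}
{'fx': 498.85598764720794, 'fy': 498.85598764720794, 'cx': 274.389081985617, 'cy': 206.93111278514095, 'distortion': array([-0.07907025,  0.        ,  0.        ,  0.        ,  0.        ]), 'position': array([-0.58794078, -0.5006134 ,  0.77824318]), 'attitude': array([ 0.73860407,  0.41969211, -0.25342048, -0.46271008])}
{'fx': 340.2366749409529, 'fy': 340.2366749409529, 'cx': 285.6219455435507, 'cy': 205.76504958571974, 'distortion': array([-0.07601575,  0.        ,  0.        ,  0.        ,  0.        ]), 'mount': array([[-1.50788289e-04,  9.58186675e-01,  2.86143799e-01,
         7.24600460e-02],
       [ 9.99999889e-01,  2.72492985e-04, -3.85508528e-04,
         9.98928318e-04],
       [-4.47361312e-04,  2.86143709e-01, -9.58186609e-01,
        -1.43000345e-01],
       [ 0.00000000e+00,  0.00000000e+00,  0.00000000e+00,
         1.00000000e+00]])}
```

View pics/top0.png

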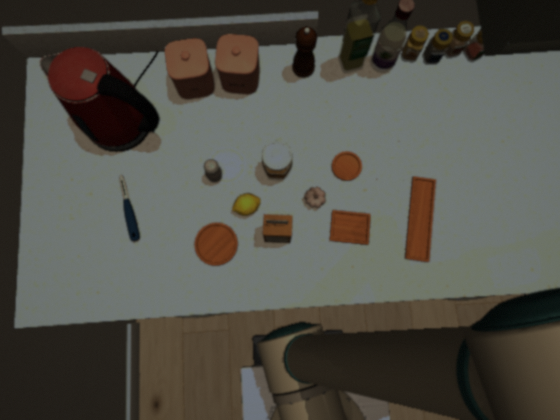

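View pics/scene0.png

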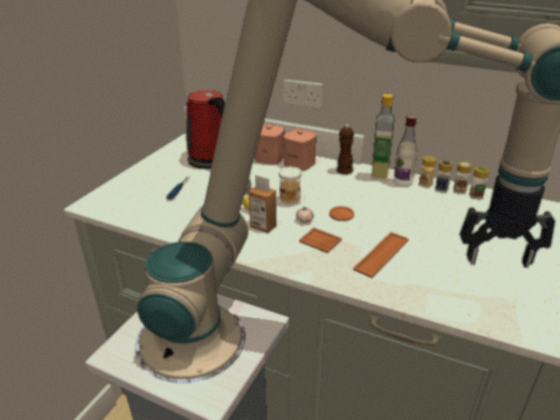

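The top view shows everything: peeler (130,208), shaker (212,170), jar (277,160), lemon (247,204), garlic (316,197), carton (278,229). The rests are small round (347,166), large round (216,244), oblong (350,228) and long (421,219). Next I'll enlarge and back-project.

```bash
cat > h.py <<'E'
import numpy as np, cv2
from scipy.spatial.transform import Rotation as R
from rig import manip
q2r=lambda q:R.from_quat(np.r_[q[1:],q[0]])
def cam(name):
    s=manip.get_state(); d=manip.get_image(name)
    d["K"]=np.array([[d["fx"],0,d["cx"]],[0,d["fy"],d["cy"]],[0,0,1]])
    if name=="wrist":
        T=np.eye(4);T[:3,:3]=q2r(s["ee_rot"]).as_matrix();T[:3,3]=s["position"];T=T@d["mount"]
        d["M"],d["p"]=T[:3,:3],T[:3,3]
    else: d["M"],d["p"]=q2r(d["attitude"]).as_matrix(),np.array(d["position"])
    return d
def back(d,uv,z):
    u=cv2.undistortPoints(np.array(uv,float).reshape(-1,1,2),d["K"],d["distortion"]).reshape(-1,2)
    r=np.c_[u[:,0],-u[:,1],-np.ones(len(u))]@d["M"].T
    return d["p"]+r*((z-d["p"][2])/r[:,2])[:,None]
def proj(d,P):
    c=(np.atleast_2d(P)-d["p"])@d["M"]
    c=c*[1,-1,-1]
    return cv2.projectPoints(c,np.zeros(3),np.zeros(3),d["K"],d["distortion"])[0].reshape(-1,2)
E
python3 - <<'E'
from h import *
d=cam("top");f=d["frame"]
hsv=cv2.cvtColor(f,cv2.COLOR_RGB2HSV)
def blobs(m,z,lo,hi,nm):
    cs,_=cv2.findContours(m.astype(np.uint8),0,cv2.CHAIN_APPROX_NONE)
    for c in cs:
        if lo<cv2.contourArea(c)<hi and 100<c[:,0,1].mean()<275 and c[:,0,0].mean()<450:
            w=back(d,c,z)[:,:2].astype(np.float32); r=cv2.minAreaRect(w)
            print(nm,c[:,0].mean(0).round(),"ctr",np.round(r[0],4),"size",np.round(r[1],4),"ang",round(r[2],1))
H,S,V=hsv[...,0],hsv[...,1],hsv[...,2]
blobs((H<14)&(S>120)&(V>80),.009,200,5000,"rest")
blobs((V<100),.012,40,3000,"dark")
blobs((H>20)&(H<35)&(S>110),.025,100,3000,"lemon")
c=cv2.resize(f[110:280,100:450],None,fx=2.28,fy=2.28,interpolation=cv2.INTER_CUBIC)
c=cv2.convertScaleAbs(c,alpha=1.3);cv2.imwrite("pics/c1.png",c[:,:,::-1])
E
```

```text
rest [216. 244.] ctr [0.4283 0.2022] size [0.0958 0.096 ] ang 86.2
rest [350. 227.] ctr [ 0.4467 -0.1138] size [0.0894 0.0717] ang 80.4
rest [420. 219.] ctr [ 0.4569 -0.2807] size [0.0536 0.1975] ang 77.7
rest [346. 166.] ctr [ 0.5962 -0.1198] size [0.0687 0.0691] ang 41.3
dark [216. 244.] ctr [0.4255 0.1996] size [0.097  0.1006] ang 42.2
dark [273. 232.] ctr [0.4494 0.0678] size [0.0864 0.0734] ang 86.2
dark [349. 228.] ctr [ 0.4446 -0.1127] size [0.0947 0.0764] ang 80.3
dark [131. 220.] ctr [0.4976 0.3972] size [0.1102 0.0287] ang 12.2
dark [245. 205.] ctr [0.5139 0.1275] size [0.0588 0.0641] ang 60.6
dark [315. 198.] ctr [ 0.521  -0.0342] size [0.0546 0.0539] ang 85.1
dark [123. 187.] ctr [0.5763 0.414 ] size [0.0391 0.0123] ang 10.8
dark [419. 219.] ctr [ 0.4552 -0.2782] size [0.0593 0.2015] ang 77.8
dark [212. 172.] ctr [0.6019 0.2025] size [0.0455 0.0628] ang 88.1
dark [273. 171.] ctr [0.5921 0.0558] size [0.0857 0.0637] ang 82.3
dark [345. 167.] ctr [ 0.5924 -0.116 ] size [0.0674 0.0705] ang 85.0
lemon [246. 204.] ctr [0.5131 0.1255] size [0.0535 0.054 ] ang 59.2
```

View pics/c1.png

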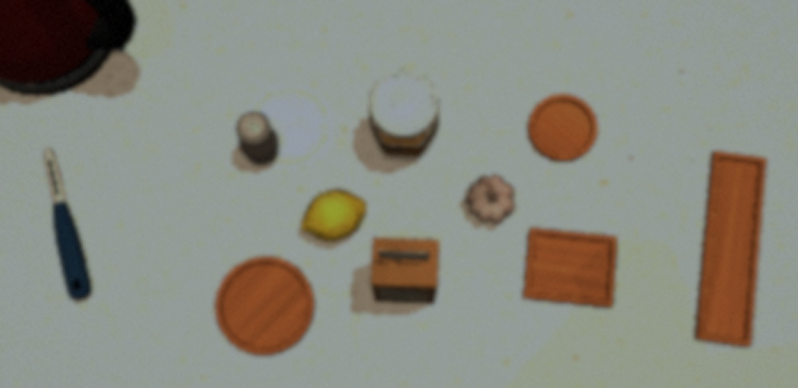

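The crop shows all eight things clearly: shaker cap at (255,125), jar lid (404,104), carton top with corners (374,240)-(437,285), peeler ends (48,150) and (80,298). Next I'll turn these into poses.

Run:
```python
from h import *
d=cam("top")
g=lambda pts,z:back(d,np.array(pts,float)/2.28+[100,110],z)[:,:2]
pr=lambda n,p:print(n,np.round(p,4).tolist())
pr("shaker cap",g([[255,125]],.085)); pr("shaker foot",g([[262,153]],.004))
lid=g([[404,104],[370,104],[438,104],[404,70],[404,138]],.1); pr("lid",lid)
c=g([[374,240],[439,240],[437,285],[374,284]],.118); pr("carton",c); pr(" mid",c.mean(0))
for i in range(4): v=c[(i+1)%4]-c[i]; print(np.linalg.norm(v).round(4),np.degrees(np.arctan2(v[1],v[0])).round(1))
p=g([[48,150],[80,298]],.01);pr("peeler",p);pr(" mid",p.mean(0));v=p[1]-p[0];print(np.linalg.norm(v),np.degrees(np.arctan2(v[1],v[0])))
# peeler handle axis
l=g([[60,205],[78,290]],.015);v=l[1]-l[0];print("handle ang",np.degrees(np.arctan2(v[1],v[0])))
o=g([[528,230],[616,237],[611,306],[523,298]],.009);pr("oblong",o);pr(" mid",o.mean(0))
for i in range(4): v=o[(i+1)%4]-o[i]; print(np.linalg.norm(v).round(4),np.degrees(np.arctan2(v[1],v[0])).round(1))
o=g([[712,153],[765,158],[749,346],[696,339]],.009);pr("long",o);pr(" mid",o.mean(0))
for i in range(4): v=o[(i+1)%4]-o[i]; print(np.linalg.norm(v).round(4),np.degrees(np.arctan2(v[1],v[0])).round(1))
pr("garlic",g([[490,199]],.026));pr("lemon",g([[334,215]],.026))
```

```text
shaker cap [[0.5951, 0.194]]
shaker foot [[0.5896, 0.1983]]
lid [[0.6023, 0.0466], [0.6044, 0.0797], [0.6001, 0.0136], [0.637, 0.0444], [0.568, 0.0489]]
carton [[0.466, 0.0834], [0.462, 0.023], [0.42, 0.0279], [0.4247, 0.0859]]
 mid [0.4432, 0.0551]
0.0605 -93.8
0.0423 173.4
0.0581 85.3
0.0413 -3.4
peeler [[0.6055, 0.4205], [0.4467, 0.3878]]
 mid [0.5261, 0.4042]
0.16210011577795524 -168.3365002441648
handle ang -168.5339516267013
oblong [[0.4874, -0.0746], [0.4741, -0.1648], [0.4029, -0.152], [0.4169, -0.0632]]
 mid [0.4453, -0.1136]
0.0911 -98.4
0.0723 169.9
0.09 81.0
0.0714 -9.2
long [[0.5571, -0.2745], [0.5479, -0.3289], [0.3536, -0.2864], [0.364, -0.2341]]
 mid [0.4557, -0.281]
0.0552 -99.5
0.1989 167.6
0.0533 78.8
0.1972 -11.8
garlic [[0.519, -0.0363]]
lemon [[0.5127, 0.1245]]
```

```bash
cat >> h.py <<'E'
def togo(x,y,z,ty=None):
    """tool-frame shift to a world TCP; ty = wanted world angle of tool y (deg), turned first"""
    s=manip.get_state(); A=q2r(s["ee_rot"]).as_matrix()
    a=np.degrees(np.arctan2(A[1,1],A[0,1]))
    if ty is None: ty=a
    rz=-((ty-a+180)%360-180); t=np.radians(ty)
    Y=np.array([np.cos(t),np.sin(t),0]);X=np.array([-Y[1],Y[0],0])
    D=np.array([x,y,z])-s["position"]
    print("pos",s["position"].round(4),"ang",round(a,1),"tilt",np.degrees(np.arccos(-A[2,2])).round(2),"rz",round(rz,2),"then dx,dy,dz",(X@D).round(4),(Y@D).round(4),round(-D[2],4),"w",s["width"].round(4))
E
python3 -m pendant '[{"rz":-6.62},{"rz":-6.62},{"rz":-6.62},{"rz":-6.62},{"rz":-6.62},{"rz":-6.62},{"rz":-6.62},{"rz":-6.62},{"rz":-6.62},{"rz":-6.62}]'
python3 -m pendant '[{"dx":0.034,"dy":0.0115},{"dx":0.034,"dy":0.0115},{"dx":0.034,"dy":0.0115},{"dx":0.034,"dy":0.0115},{"dx":0.034,"dy":0.0115},{"dx":0.034,"dy":0.0115},{"dx":0.034,"dy":0.0115},{"dx":0.034,"dy":0.0115},{"dx":0.034,"dy":0.0115}]' >/dev/null
python3 -m pendant '[{"dx":0.034,"dy":0.0115},{"dx":0.034,"dy":0.0115},{"dx":0.034,"dy":0.0115},{"dx":0.034,"dy":0.0115},{"dx":0.034,"dy":0.0115},{"dx":0.034,"dy":0.0115},{"dx":0.034,"dy":0.0115},{},{},{}]'
python3 - <<'E'
from h import *
togo(.4432,.0551,.071,-4.5)
d=cam("wrist");cv2.imwrite("pics/w1.png",cv2.convertScaleAbs(d["frame"],alpha=1.3)[:,:,::-1])
E
```

```text
invalid input
invalid input
invalid input
Traceback (most recent call last):
  File "h.py", line 29, in togo
    print("pos",s["position"].round(4),"ang",round(a,1),"tilt",np.degrees(np.arccos(-A[2,2])).round(2),"rz",round(rz,2),"then dx,dy,dz",(X@D).round(4),(Y@D).round(4),round(-D[2],4),"w",s["width"].round(4))
                                                                                                                                                                                         ^^^^^^^^^^^^^^^^
AttributeError: 'float' object has no attribute 'round'
```

The rows were refused, so every key is probably required. I'll try full rows.

```bash
sed -i 's/s\["width"\].round(4)/round(float(s["width"]),4)/' h.py
python3 -m pendant '[{"dx":0,"dy":0,"dz":0,"rx":0,"ry":0,"rz":-6.62,"hand":0.085},{"dx":0,"dy":0,"dz":0,"rx":0,"ry":0,"rz":-6.62,"hand":0.085}]'
python3 -m pendant '[{"rz":-6.62,"hand":0.085},{"rz":-6.62,"hand":0.085}]'
```

```text
clock: 0.42
position: [0.19, -0.5426, 0.2311]
ee_rot: [-0.0, 0.959, 0.283, 0.0]
contact_force: [-0.5, -0.2, 0.1]
width: 0.0848
gripper_force: 0.0invalid input
```

```bash
python3 -m pendant '[{"dx":0,"dy":0,"dz":0,"rx":0,"ry":0,"rz":-6.62,"hand":0.085},{"dx":0,"dy":0,"dz":0,"rx":0,"ry":0,"rz":-6.62,"hand":0.085},{"dx":0,"dy":0,"dz":0,"rx":0,"ry":0,"rz":-6.62,"hand":0.085},{"dx":0,"dy":0,"dz":0,"rx":0,"ry":0,"rz":-6.62,"hand":0.085},{"dx":0,"dy":0,"dz":0,"rx":0,"ry":0,"rz":-6.62,"hand":0.085},{"dx":0,"dy":0,"dz":0,"rx":0,"ry":0,"rz":-6.62,"hand":0.085},{"dx":0,"dy":0,"dz":0,"rx":0,"ry":0,"rz":-6.62,"hand":0.085},{"dx":0,"dy":0,"dz":0,"rx":0,"ry":0,"rz":-6.62,"hand":0.085}]' >/dev/null
python3 -m pendant '[{"dx":0.034,"dy":0.0115,"dz":0,"rx":0,"ry":0,"rz":0,"hand":0.085},{"dx":0.034,"dy":0.0115,"dz":0,"rx":0,"ry":0,"rz":0,"hand":0.085},{"dx":0.034,"dy":0.0115,"dz":0,"rx":0,"ry":0,"rz":0,"hand":0.085},{"dx":0.034,"dy":0.0115,"dz":0,"rx":0,"ry":0,"rz":0,"hand":0.085},{"dx":0.034,"dy":0.0115,"dz":0,"rx":0,"ry":0,"rz":0,"hand":0.085},{"dx":0.034,"dy":0.0115,"dz":0,"rx":0,"ry":0,"rz":0,"hand":0.085},{"dx":0.034,"dy":0.0115,"dz":0,"rx":0,"ry":0,"rz":0,"hand":0.085},{"dx":0.034,"dy":0.0115,"dz":0,"rx":0,"ry":0,"rz":0,"hand":0.085},{"dx":0.034,"dy":0.0115,"dz":0,"rx":0,"ry":0,"rz":0,"hand":0.085}]' >/dev/null
python3 -m pendant '[{"dx":0.034,"dy":0.0115,"dz":0,"rx":0,"ry":0,"rz":0,"hand":0.085},{"dx":0.034,"dy":0.0115,"dz":0,"rx":0,"ry":0,"rz":0,"hand":0.085},{"dx":0.034,"dy":0.0115,"dz":0,"rx":0,"ry":0,"rz":0,"hand":0.085},{"dx":0.034,"dy":0.0115,"dz":0,"rx":0,"ry":0,"rz":0,"hand":0.085},{"dx":0.034,"dy":0.0115,"dz":0,"rx":0,"ry":0,"rz":0,"hand":0.085},{"dx":0.034,"dy":0.0115,"dz":0,"rx":0,"ry":0,"rz":0,"hand":0.085},{"dx":0.034,"dy":0.0115,"dz":0,"rx":0,"ry":0,"rz":0,"hand":0.085},{"dx":0,"dy":0,"dz":0,"rx":0,"ry":0,"rz":0,"hand":0.085},{"dx":0,"dy":0,"dz":0,"rx":0,"ry":0,"rz":0,"hand":0.085}]'
python3 - <<'E'
from h import *
print();togo(.4432,.0551,.071,-4.5)
d=cam("wrist");cv2.imwrite("pics/w1.png",cv2.convertScaleAbs(d["frame"],alpha=1.3)[:,:,::-1])
E
```

```text
clock: 2.58
position: [0.4164, -0.0132, 0.2312]
ee_rot: [0.0, 0.733, 0.681, -0.0]
contact_force: [-0.4, -0.0, -0.2]
width: 0.0846
gripper_force: 0.0

pos [ 0.4164 -0.0132  0.2312] ang -4.2 tilt 0.02 rz 0.27 then dx,dy,dz 0.0702 0.0214 0.1602 w 0.0846
```

View pics/w1.png

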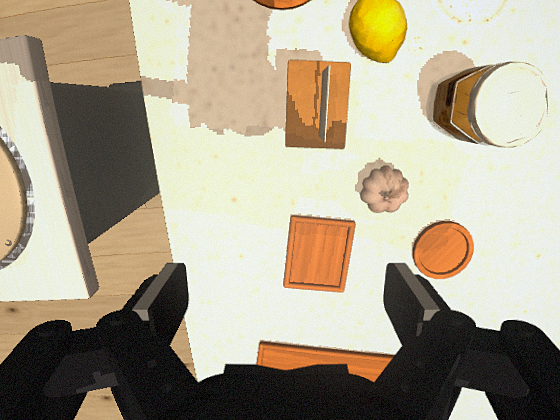

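The wrist view is clear: carton top corners (287,60),(350,60),(346,149),(286,147), lid centre (508,104), small rest (443,249), oblong corners (294,215)-(345,293).

Run:
```python
from h import *
d=cam("wrist")
def q(n,pts,z):
    c=back(d,pts,z)[:,:2];v=np.roll(c,-1,0)-c
    print(n,c.mean(0).round(4),np.linalg.norm(v,axis=1).round(4),np.degrees(np.arctan2(v[:,1],v[:,0])).round(1))
q("carton",[[287,60],[350,60],[346,149],[286,147]],.118)
q("oblong",[[294,215],[355,221],[345,293],[284,287]],.009)
print("lid",back(d,[[508,104],[469,104],[547,104],[508,63],[508,146]],.102)[:,:2].round(4).tolist())
print("small",back(d,[[443,249],[413,249],[474,249],[443,220],[443,278]],.009)[:,:2].round(4).tolist())
f=d["frame"];h=cv2.cvtColor(f,cv2.COLOR_RGB2HSV)
m=((h[...,0]<18)&(h[...,1]>120)).astype(np.uint8)
cs,_=cv2.findContours(m,0,1)
for c in cs:
    if cv2.contourArea(c)>600:
        r=cv2.minAreaRect(back(d,c,.009)[:,:2].astype(np.float32));print(c[:,0].mean(0).round(),np.round(r[0],4),np.round(r[1],4),round(r[2],1))
```

```text
carton [0.4444 0.055 ] [0.0446 0.0631 0.0451 0.0614] [ -4.  -94.5 173.9  85. ]
oblong [ 0.4481 -0.1156] [0.07   0.0935 0.0751 0.0926] [-10.3 -98.3 169.1  78.5]
lid [[0.5985, 0.0468], [0.5658, 0.0484], [0.6327, 0.0455], [0.5963, 0.0781], [0.6015, 0.0131]]
small [[0.5953, -0.1196], [0.5588, -0.1165], [0.6337, -0.123], [0.5929, -0.0829], [0.598, -0.1586]]
[324. 358.] [ 0.4489 -0.2696] [0.0506 0.179 ] 75.6
[442. 248.] [ 0.5962 -0.1194] [0.0718 0.0753] 41.7
[318. 252.] [ 0.4471 -0.1138] [0.0919 0.0742] 80.2
[459. 100.] [0.6039 0.0475] [0.0724 0.0537] 86.5
[317. 101.] [0.454  0.0561] [0.0872 0.0634] 83.7
```

```bash
python3 -m pendant '[{"dx":0.035,"dy":0.0112,"dz":0,"rx":0,"ry":0,"rz":0.5,"hand":0.085},{"dx":0.035,"dy":0.0112,"dz":0,"rx":0,"ry":0,"rz":0,"hand":0.085},{"dx":0,"dy":0,"dz":0,"rx":0,"ry":0,"rz":0,"hand":0.085},{"dx":0,"dy":0,"dz":0.032,"rx":0,"ry":0,"rz":0,"hand":0.085},{"dx":0,"dy":0,"dz":0.032,"rx":0,"ry":0,"rz":0,"hand":0.085},{"dx":0,"dy":0,"dz":0.032,"rx":0,"ry":0,"rz":0,"hand":0.085},{"dx":0,"dy":0,"dz":0.032,"rx":0,"ry":0,"rz":0,"hand":0.085},{"dx":0,"dy":0,"dz":0.032,"rx":0,"ry":0,"rz":0,"hand":0.085},{"dx":0,"dy":0,"dz":0,"rx":0,"ry":0,"rz":0,"hand":0.085}]'
python3 -m pendant '[{"dx":0,"dy":0,"dz":0,"rx":0,"ry":0,"rz":0,"hand":0.03},{"dx":0,"dy":0,"dz":0,"rx":0,"ry":0,"rz":0,"hand":0.03},{"dx":0,"dy":0,"dz":0,"rx":0,"ry":0,"rz":0,"hand":0.03},{"dx":0,"dy":0,"dz":0,"rx":0,"ry":0,"rz":0,"hand":0.03},{"dx":0,"dy":0,"dz":0,"rx":0,"ry":0,"rz":0,"hand":0.03},{"dx":0,"dy":0,"dz":0,"rx":0,"ry":0,"rz":0,"hand":0.03},{"dx":0,"dy":0,"dz":0,"rx":0,"ry":0,"rz":0,"hand":0.03},{"dx":0,"dy":0,"dz":0,"rx":0,"ry":0,"rz":0,"hand":0.03}]' 40
python3 -c "
from h import *
print();togo(.447,-.114,.150,-9.7)"
```

```text
clock: 3.43
position: [0.4393, 0.0513, 0.0667]
ee_rot: [-0.004, 0.738, 0.675, -0.004]
contact_force: [-1.9, 0.3, -0.8]
width: 0.0853
gripper_force: 0.0
clock: 4.1
position: [0.4457, 0.0526, 0.0733]
ee_rot: [0.002, 0.737, 0.676, 0.001]
contact_force: [-1.6, -1.2, 7.8]
width: 0.045
gripper_force: 42.4

pos [0.4457 0.0526 0.0733] ang -5.0 tilt 0.24 rz 4.73 then dx,dy,dz -0.164 0.0294 -0.0767 w 0.045
```

```bash
python3 -m pendant '[{"dx":0,"dy":0,"dz":-0.02,"rx":0,"ry":0,"rz":0,"hand":0.03},{"dx":0,"dy":0,"dz":-0.03,"rx":0,"ry":0,"rz":0,"hand":0.03},{"dx":0,"dy":0,"dz":-0.03,"rx":0,"ry":0,"rz":4.7,"hand":0.03},{"dx":-0.0333,"dy":0.0059,"dz":0,"rx":0,"ry":0,"rz":0,"hand":0.03},{"dx":-0.0333,"dy":0.0059,"dz":0,"rx":0,"ry":0,"rz":0,"hand":0.03},{"dx":-0.0333,"dy":0.0059,"dz":0,"rx":0,"ry":0,"rz":0,"hand":0.03},{"dx":-0.0333,"dy":0.0059,"dz":0,"rx":0,"ry":0,"rz":0,"hand":0.03},{"dx":-0.0333,"dy":0.0059,"dz":0,"rx":0,"ry":0,"rz":0,"hand":0.03},{"dx":0,"dy":0,"dz":0,"rx":0,"ry":0,"rz":0,"hand":0.03},{"dx":0,"dy":0,"dz":0,"rx":0,"ry":0,"rz":0,"hand":0.03},{"dx":0,"dy":0,"dz":0,"rx":0,"ry":0,"rz":0,"hand":0.03}]'
python3 - <<'E'
from h import *
print();togo(.447,-.1165,.077,-9.7)
d=cam("top");cv2.imwrite("pics/t2.png",cv2.convertScaleAbs(d["frame"][90:300,100:460],alpha=1.3)[:,:,::-1])
E
```

```text
clock: 5.02
position: [0.4449, -0.1157, 0.1515]
ee_rot: [-0.0, 0.765, 0.644, 0.0]
contact_force: [-0.8, -0.6, -3.4]
width: 0.0445
gripper_force: 42.1

pos [ 0.4449 -0.1157  0.1515] ang -9.8 tilt 0.04 rz -0.05 then dx,dy,dz -0.0004 0.0022 0.0745 w 0.0445
```

```bash
python3 -m pendant '[{"dx":0,"dy":0.001,"dz":0.025,"rx":0,"ry":0,"rz":0,"hand":0.03},{"dx":0,"dy":0.001,"dz":0.025,"rx":0,"ry":0,"rz":0,"hand":0.03},{"dx":0,"dy":0,"dz":0.015,"rx":0,"ry":0,"rz":0,"hand":0.03},{"dx":0,"dy":0,"dz":0.006,"rx":0,"ry":0,"rz":0,"hand":0.03},{"dx":0,"dy":0,"dz":0.004,"rx":0,"ry":0,"rz":0,"hand":0.03},{"dx":0,"dy":0,"dz":0.001,"rx":0,"ry":0,"rz":0,"hand":0.03},{"dx":0,"dy":0,"dz":0,"rx":0,"ry":0,"rz":0,"hand":0.03},{"dx":0,"dy":0,"dz":0,"rx":0,"ry":0,"rz":0,"hand":0.03}]'
python3 -m pendant '[{"dx":0,"dy":0,"dz":0,"rx":0,"ry":0,"rz":0,"hand":0.085},{"dx":0,"dy":0,"dz":0,"rx":0,"ry":0,"rz":0,"hand":0.085},{"dx":0,"dy":0,"dz":0,"rx":0,"ry":0,"rz":0,"hand":0.085},{"dx":0,"dy":0,"dz":0,"rx":0,"ry":0,"rz":0,"hand":0.085},{"dx":0,"dy":0,"dz":0,"rx":0,"ry":0,"rz":0,"hand":0.085},{"dx":0,"dy":0,"dz":0,"rx":0,"ry":0,"rz":0,"hand":0.085},{"dx":0,"dy":0,"dz":-0.04,"rx":0,"ry":0,"rz":0,"hand":0.085},{"dx":0,"dy":0,"dz":-0.04,"rx":0,"ry":0,"rz":0,"hand":0.085},{"dx":0,"dy":0,"dz":-0.04,"rx":0,"ry":0,"rz":0,"hand":0.085},{"dx":0,"dy":0,"dz":-0.04,"rx":0,"ry":0,"rz":0,"hand":0.085},{"dx":0,"dy":0,"dz":0,"rx":0,"ry":0,"rz":0,"hand":0.085},{"dx":0,"dy":0,"dz":0,"rx":0,"ry":0,"rz":0,"hand":0.085}]'
python3 - <<'E'
from h import *
print();togo(.56,.10,.235)
d=cam("wrist");cv2.imwrite("pics/w2.png",cv2.convertScaleAbs(d["frame"],alpha=1.2)[:,:,::-1])
E
```

```text
clock: 5.73
position: [0.4457, -0.1143, 0.0773]
ee_rot: [-0.002, 0.764, 0.645, -0.0]
contact_force: [-5.0, 4.5, 12.1]
width: 0.0449
gripper_force: 43.8
clock: 6.73
position: [0.4488, -0.1171, 0.2377]
ee_rot: [0.003, 0.764, 0.645, 0.001]
contact_force: [0.2, -0.0, -0.2]
width: 0.0847
gripper_force: 0.0

pos [ 0.4488 -0.1171  0.2377] ang -9.7 tilt 0.35 rz -0.0 then dx,dy,dz 0.2327 0.073 0.0027 w 0.0847
```

View pics/w2.png

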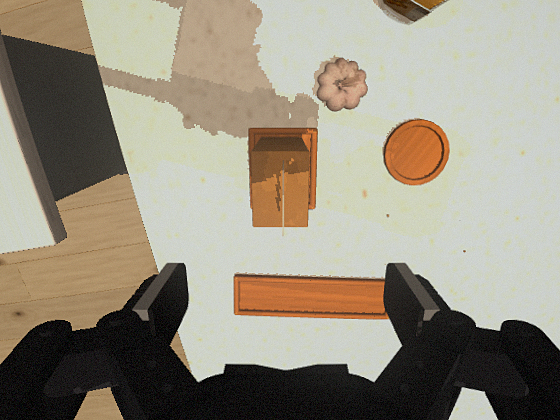

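The carton sits in its rest, with the wrist z exactly 4 mm above its grasp height. Next is the shaker.

```bash
python3 -m pendant '[{"dx":0.0335,"dy":0.0126,"dz":0,"rx":0,"ry":0,"rz":0,"hand":0.085},{"dx":0.0335,"dy":0.0126,"dz":0,"rx":0,"ry":0,"rz":0,"hand":0.085},{"dx":0.0335,"dy":0.0126,"dz":0,"rx":0,"ry":0,"rz":0,"hand":0.085},{"dx":0.0335,"dy":0.0126,"dz":0,"rx":0,"ry":0,"rz":0,"hand":0.085},{"dx":0.0335,"dy":0.0126,"dz":0,"rx":0,"ry":0,"rz":0,"hand":0.085},{"dx":0.0335,"dy":0.0126,"dz":0,"rx":0,"ry":0,"rz":0,"hand":0.085},{"dx":0.0335,"dy":0.0126,"dz":0,"rx":0,"ry":0,"rz":0,"hand":0.085},{"dx":0.0335,"dy":0.0126,"dz":0,"rx":0,"ry":0,"rz":0,"hand":0.085},{"dx":0,"dy":0,"dz":0,"rx":0,"ry":0,"rz":0,"hand":0.085},{"dx":0,"dy":0,"dz":0,"rx":0,"ry":0,"rz":0,"hand":0.085},{"dx":0,"dy":0,"dz":0,"rx":0,"ry":0,"rz":0,"hand":0.085}]'
python3 - <<'E'
from h import *
print();togo(.593,.196,.03)
d=cam("wrist");cv2.imwrite("pics/w3.png",cv2.convertScaleAbs(d["frame"],alpha=1.2)[:,:,::-1])
E
```

```text
clock: 7.7
position: [0.5905, 0.1304, 0.233]
ee_rot: [-0.001, 0.764, 0.645, -0.002]
contact_force: [-0.0, -0.5, -0.0]
width: 0.0849
gripper_force: 0.0

pos [0.5905 0.1304 0.233 ] ang -9.7 tilt 0.29 rz -0.0 then dx,dy,dz 0.0651 -0.0085 0.203 w 0.0849
```

View pics/w3.png

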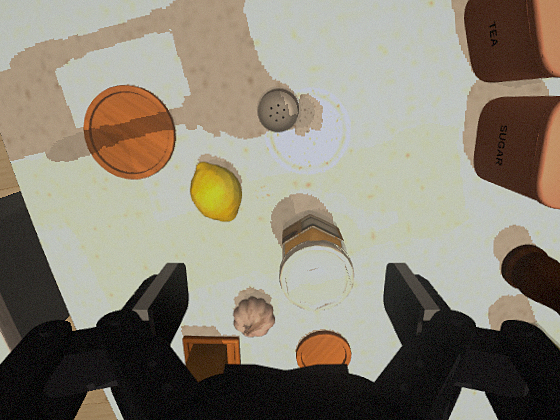

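The shaker cap is at (278,110). The jar is a hexagonal body with corners near (283,243), (316,213) and (344,238), the large rest is centred near (130,132) and the lid near (316,276).

Run:
```python
from h import *
d=cam("wrist")
print("cap",back(d,[[278,110]],.085)[:,:2].round(4))
lr=back(d,[[130,132],[84,132],[176,132],[130,85],[130,179]],.009)[:,:2];print("large",lr.round(4).tolist())
print("lid",back(d,[[316,276],[279,276],[354,276],[316,241],[316,311]],.102)[:,:2].round(4).tolist())
c=np.array([.599,.047])
for z in(0,.01):
  v=back(d,[[283,243],[316,213],[344,238]],z)[:,:2]-c;print(z,np.linalg.norm(v,axis=1).round(4),np.degrees(np.arctan2(v[:,1],v[:,0])).round(1))
h=cv2.cvtColor(d["frame"],cv2.COLOR_RGB2HSV)
m=((h[...,0]<18)&(h[...,1]>120)).astype(np.uint8)
for c in cv2.findContours(m,0,1)[0]:
    if cv2.contourArea(c)>800:
        r=cv2.minAreaRect(back(d,c,.009)[:,:2].astype(np.float32));print(c[:,0].mean(0).round(),np.round(r[0],4),np.round(r[1],4))
t=cv2.resize(d["frame"][195:325,250:380],None,fx=4,fy=4,interpolation=2);cv2.imwrite("pics/w3c.png",t[:,:,::-1])
togo(.593,.196,.035)
```

```text
cap [[0.5954 0.1973]]
large [[0.4317, 0.2023], [0.3803, 0.2121], [0.4816, 0.1931], [0.4453, 0.2494], [0.4167, 0.1523]]
lid [[0.6043, 0.0497], [0.5714, 0.0554], [0.6382, 0.0438], [0.6091, 0.0835], [0.5991, 0.0133]]
0 [0.0271 0.0327 0.0467] [-173.7   58.   -11.1]
0.01 [0.0262 0.0354 0.0449] [177.4  61.3  -5.9]
[211. 354.] [ 0.4492 -0.1026] [0.0755 0.0766]
[322. 350.] [ 0.5983 -0.1086] [0.0578 0.0718]
[532. 274.] [ 0.8871 -0.0565] [0.0569 0.1279]
[533. 152.] [0.8497 0.1038] [0.1029 0.1412]
[129. 131.] [0.4292 0.202 ] [0.1014 0.1004]
[514.  38.] [0.8461 0.2298] [0.0815 0.1087]
pos [0.5907 0.1296 0.2342] ang -9.8 tilt 0.16 rz -0.0 then dx,dy,dz 0.0658 -0.009 0.1992 w 0.0848
```

View pics/w3c.png

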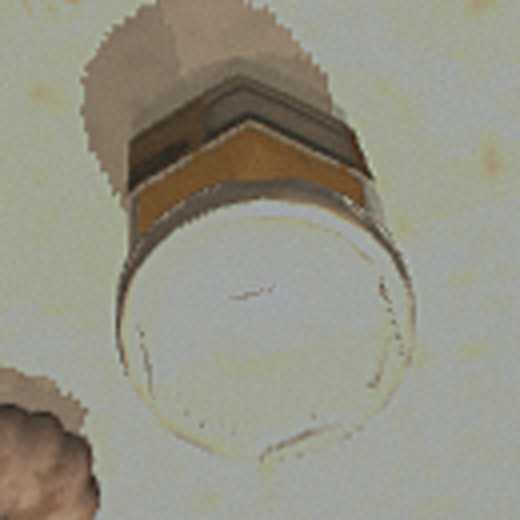

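Jar x axis is about -4° in world and its centre (.602,.048), with the large rest at (.429,.202). Now I'll grasp the shaker at (.595,.196).

```bash
python3 -m pendant '[{"dx":0.0331,"dy":-0.0035,"dz":0,"rx":0,"ry":0,"rz":0,"hand":0.085},{"dx":0.0331,"dy":-0.0035,"dz":0,"rx":0,"ry":0,"rz":0,"hand":0.085},{"dx":0,"dy":0,"dz":0,"rx":0,"ry":0,"rz":0,"hand":0.085},{"dx":0,"dy":0,"dz":0,"rx":0,"ry":0,"rz":0,"hand":0.085},{"dx":0,"dy":0,"dz":0.034,"rx":0,"ry":0,"rz":0,"hand":0.085},{"dx":0,"dy":0,"dz":0.034,"rx":0,"ry":0,"rz":0,"hand":0.085},{"dx":0,"dy":0,"dz":0.034,"rx":0,"ry":0,"rz":0,"hand":0.085},{"dx":0,"dy":0,"dz":0.034,"rx":0,"ry":0,"rz":0,"hand":0.085},{"dx":0,"dy":0,"dz":0.034,"rx":0,"ry":0,"rz":0,"hand":0.085},{"dx":0,"dy":0,"dz":0.03,"rx":0,"ry":0,"rz":0,"hand":0.085},{"dx":0,"dy":0,"dz":0,"rx":0,"ry":0,"rz":0,"hand":0.085},{"dx":0,"dy":0,"dz":0,"rx":0,"ry":0,"rz":0,"hand":0.085}]'
python3 -m pendant '[{"dx":0,"dy":0,"dz":0,"rx":0,"ry":0,"rz":0,"hand":0.03},{"dx":0,"dy":0,"dz":0,"rx":0,"ry":0,"rz":0,"hand":0.03},{"dx":0,"dy":0,"dz":0,"rx":0,"ry":0,"rz":0,"hand":0.03},{"dx":0,"dy":0,"dz":0,"rx":0,"ry":0,"rz":0,"hand":0.03},{"dx":0,"dy":0,"dz":0,"rx":0,"ry":0,"rz":0,"hand":0.03},{"dx":0,"dy":0,"dz":0,"rx":0,"ry":0,"rz":0,"hand":0.03},{"dx":0,"dy":0,"dz":0,"rx":0,"ry":0,"rz":0,"hand":0.03},{"dx":0,"dy":0,"dz":0,"rx":0,"ry":0,"rz":0,"hand":0.03}]' 30
python3 -c "
from h import *
print();togo(.596,-.1195,.200)"
```

```text
clock: 8.8
position: [0.5948, 0.1953, 0.0343]
ee_rot: [-0.001, 0.765, 0.644, -0.002]
contact_force: [0.0, 1.4, 0.3]
width: 0.085
gripper_force: 0.0
clock: 9.47
position: [0.5971, 0.1975, 0.0375]
ee_rot: [0.001, 0.764, 0.645, 0.001]
contact_force: [-0.4, 0.2, 5.6]
width: 0.0376
gripper_force: 29.4

pos [0.5971 0.1975 0.0375] ang -9.7 tilt 0.2 rz -0.0 then dx,dy,dz -0.3127 0.0522 -0.1625 w 0.0376
```

The width is 37.6 mm, not 44, so I'll look before going on.

Run:
```python
from h import *
d=cam("wrist");f=d["frame"][150:400,130:450];a=cv2.resize(f,None,fx=1.6,fy=1.6)
s=cam("scene");
u=proj(s,[[.595,.196,.04]])[0].astype(int);print(u)
b=cv2.resize(s["frame"][u[1]-50:u[1]+50,max(u[0]-60,0):u[0]+60],(480,400),interpolation=2)
top=cam("top");u=proj(top,[[.595,.196,.04]])[0].astype(int);c=cv2.resize(top["frame"][u[1]-50:u[1]+50,u[0]-40:u[0]+40],(280,350),interpolation=2)
o=np.zeros((400,800,3),np.uint8);b=cv2.resize(b,(400,333));a=cv2.resize(a,(400,312));o[:312,:400]=a;o[:333,400:]=b
cv2.imwrite("pics/s4.png",cv2.convertScaleAbs(o,alpha=1.4)[:,:,::-1])
```

```text
[245 181]
```

View pics/s4.png

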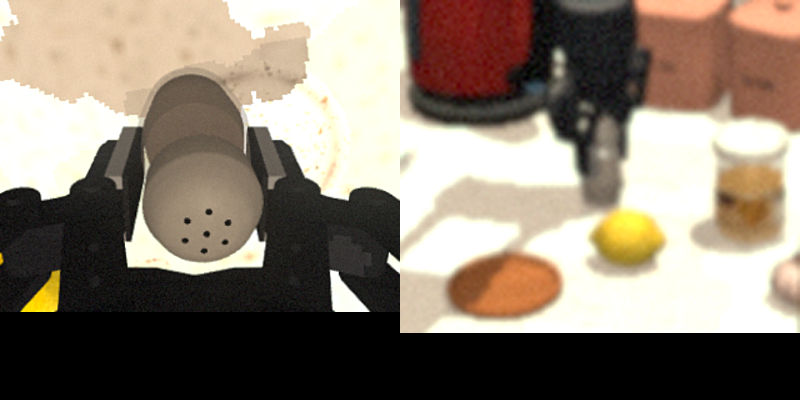

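The shaker is upright and centred between the pads (the body tapers). Lift and carry it.

```bash
python3 -m pendant '[{"dx":0,"dy":0,"dz":-0.02,"rx":0,"ry":0,"rz":0,"hand":0.03},{"dx":0,"dy":0,"dz":-0.04,"rx":0,"ry":0,"rz":0,"hand":0.03},{"dx":0,"dy":0,"dz":-0.04,"rx":0,"ry":0,"rz":0,"hand":0.03},{"dx":0,"dy":0,"dz":-0.04,"rx":0,"ry":0,"rz":0,"hand":0.03}]' >/dev/null
python3 -m pendant '[{"dx":-0.0312,"dy":0.0052,"dz":0,"rx":0,"ry":0,"rz":0,"hand":0.03},{"dx":-0.0312,"dy":0.0052,"dz":0,"rx":0,"ry":0,"rz":0,"hand":0.03},{"dx":-0.0312,"dy":0.0052,"dz":0,"rx":0,"ry":0,"rz":0,"hand":0.03},{"dx":-0.0312,"dy":0.0052,"dz":0,"rx":0,"ry":0,"rz":0,"hand":0.03},{"dx":-0.0312,"dy":0.0052,"dz":0,"rx":0,"ry":0,"rz":0,"hand":0.03},{"dx":-0.0312,"dy":0.0052,"dz":0,"rx":0,"ry":0,"rz":0,"hand":0.03},{"dx":-0.0312,"dy":0.0052,"dz":0,"rx":0,"ry":0,"rz":0,"hand":0.03},{"dx":-0.0312,"dy":0.0052,"dz":0,"rx":0,"ry":0,"rz":0,"hand":0.03},{"dx":-0.0312,"dy":0.0052,"dz":0,"rx":0,"ry":0,"rz":0,"hand":0.03},{"dx":-0.0312,"dy":0.0052,"dz":0,"rx":0,"ry":0,"rz":0,"hand":0.03},{"dx":0,"dy":0,"dz":0,"rx":0,"ry":0,"rz":0,"hand":0.03},{"dx":0,"dy":0,"dz":0,"rx":0,"ry":0,"rz":0,"hand":0.03}]'
python3 - <<'E'
from h import *
print();togo(.596,-.1195,.0415)
d=cam("wrist");s=manip.get_state()
t=d["frame"][150:420,130:450]
cv2.imwrite("pics/w5.png",cv2.resize(t,None,fx=1.8,fy=1.8)[:,:,::-1])
A=q2r(s["ee_rot"]).as_matrix()
z=s["position"][2]-.0375+.085
p=back(d,[[292,314]],z)[0];print("cap rel TCP in tool",(A.T@(p-s["position"])).round(4))
E
```

```text
clock: 10.95
position: [0.5946, -0.1207, 0.1756]
ee_rot: [0.0, 0.765, 0.644, 0.0]
contact_force: [-0.3, -0.1, -0.5]
width: 0.0378
gripper_force: 30.2

pos [ 0.5946 -0.1207  0.1756] ang -9.9 tilt 0.03 rz -0.0 then dx,dy,dz 0.0014 0.0012 0.1341 w 0.0378
cap rel TCP in tool [ 0.005   0.0026 -0.0475]
```

View pics/w5.png

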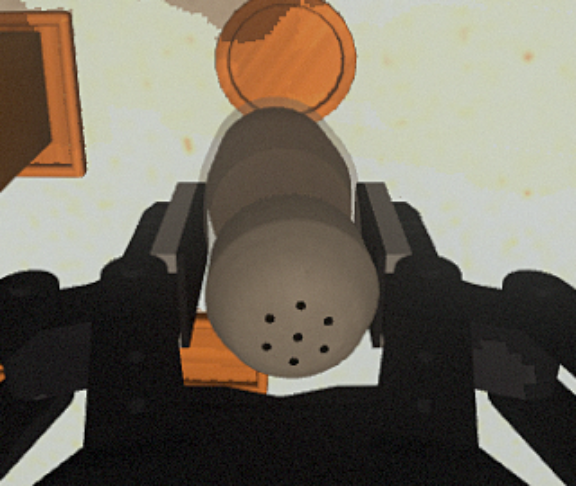

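Run:
```python
from h import *
d=cam("wrist");s=manip.get_state();A=q2r(s["ee_rot"]).as_matrix();z0=s["position"][2]-.0375
f=lambda u,h:print(h,(A.T@(back(d,[u],z0+h)[0]-s["position"])).round(4))
f([130+298/1.8,150+337/1.8],.09); f([130+292/1.8,150+285/1.8],.08)
f([130+278/1.8,150+98/1.8],.002);f([130+201/1.8,150+165/1.8],.01);f([130+356/1.8,150+165/1.8],.01)
```

```text
0.09 [ 0.0002  0.0035 -0.0525]
0.08 [ 0.0043  0.0026 -0.0425]
0.002 [ 0.0183 -0.0003  0.0355]
0.01 [-0.0003 -0.0235  0.0275]
0.01 [-0.0004  0.0232  0.0275]
```

```bash
python3 -m pendant '[{"dx":0.0025,"dy":0.001,"dz":0.035,"rx":0,"ry":0,"rz":0,"hand":0.03},{"dx":0,"dy":0,"dz":0.035,"rx":0,"ry":0,"rz":0,"hand":0.03},{"dx":0,"dy":0,"dz":0.035,"rx":0,"ry":0,"rz":0,"hand":0.03},{"dx":0,"dy":0,"dz":0.014,"rx":0,"ry":0,"rz":0,"hand":0.03},{"dx":0,"dy":0,"dz":0.008,"rx":0,"ry":0,"rz":0,"hand":0.03},{"dx":0,"dy":0,"dz":0.004,"rx":0,"ry":0,"rz":0,"hand":0.03},{"dx":0,"dy":0,"dz":0.003,"rx":0,"ry":0,"rz":0,"hand":0.03},{"dx":0,"dy":0,"dz":0,"rx":0,"ry":0,"rz":0,"hand":0.03},{"dx":0,"dy":0,"dz":0,"rx":0,"ry":0,"rz":0,"hand":0.03},{"dx":0,"dy":0,"dz":0,"rx":0,"ry":0,"rz":0,"hand":0.03}]'
python3 -m pendant '[{"dx":0,"dy":0,"dz":0,"rx":0,"ry":0,"rz":0,"hand":0.05},{"dx":0,"dy":0,"dz":0,"rx":0,"ry":0,"rz":0,"hand":0.05},{"dx":0,"dy":0,"dz":0,"rx":0,"ry":0,"rz":0,"hand":0.05},{"dx":0,"dy":0,"dz":0,"rx":0,"ry":0,"rz":0,"hand":0.085},{"dx":0,"dy":0,"dz":0,"rx":0,"ry":0,"rz":0,"hand":0.085},{"dx":0,"dy":0,"dz":0,"rx":0,"ry":0,"rz":0,"hand":0.085},{"dx":0,"dy":0,"dz":-0.04,"rx":0,"ry":0,"rz":0,"hand":0.085},{"dx":0,"dy":0,"dz":-0.04,"rx":0,"ry":0,"rz":0,"hand":0.085},{"dx":0,"dy":0,"dz":-0.04,"rx":0,"ry":0,"rz":0,"hand":0.085},{"dx":0,"dy":0,"dz":-0.04,"rx":0,"ry":0,"rz":-5.8,"hand":0.085},{"dx":0,"dy":0,"dz":0,"rx":0,"ry":0,"rz":0,"hand":0.085},{"dx":0,"dy":0,"dz":0,"rx":0,"ry":0,"rz":0,"hand":0.085}]'
python3 -c "
from h import *
print();togo(.602,-.005,.200,-4)"
```

```text
clock: 11.88
position: [0.5971, -0.117, 0.0426]
ee_rot: [0.001, 0.764, 0.645, 0.001]
contact_force: [-0.4, 0.9, -1.0]
width: 0.037
gripper_force: 30.2
clock: 12.88
position: [0.5978, -0.1173, 0.2045]
ee_rot: [0.003, 0.731, 0.682, 0.002]
contact_force: [-0.5, 0.5, -0.4]
width: 0.0849
gripper_force: 0.0

pos [ 0.5978 -0.1173  0.2045] ang -3.9 tilt 0.39 rz 0.08 then dx,dy,dz 0.1123 -0.0036 0.0045 w 0.0849
```

```bash
python3 -m pendant '[{"dx":0.028,"dy":-0.001,"dz":0,"rx":0,"ry":0,"rz":0,"hand":0.085},{"dx":0.028,"dy":-0.001,"dz":0,"rx":0,"ry":0,"rz":0,"hand":0.085},{"dx":0.028,"dy":-0.001,"dz":0,"rx":0,"ry":0,"rz":0,"hand":0.085},{"dx":0.028,"dy":-0.001,"dz":0,"rx":0,"ry":0,"rz":0,"hand":0.085},{"dx":0,"dy":0,"dz":0,"rx":0,"ry":0,"rz":0,"hand":0.085},{"dx":0,"dy":0,"dz":0,"rx":0,"ry":0,"rz":0,"hand":0.085},{"dx":0,"dy":0,"dz":0,"rx":0,"ry":0,"rz":0,"hand":0.085}]'
python3 - <<'E'
from h import *
print();togo(.602,.048,.075,-4)
d=cam("wrist");t=cam("top")
o=np.zeros((420,800,3),np.uint8);o[:,:440]=d["frame"][:,60:500];o[:360,440:]=cv2.resize(t["frame"][130:260,300:430],(360,360),interpolation=2)
cv2.imwrite("pics/w6.png",cv2.convertScaleAbs(o,alpha=1.2)[:,:,::-1])
E
```

```text
clock: 13.47
position: [0.599, -0.005, 0.1998]
ee_rot: [-0.001, 0.731, 0.683, -0.001]
contact_force: [0.4, -0.1, -0.1]
width: 0.0849
gripper_force: 0.0

pos [ 0.599  -0.005   0.1998] ang -3.9 tilt 0.16 rz 0.11 then dx,dy,dz 0.0531 -0.0007 0.1248 w 0.0849
```

View pics/w6.png

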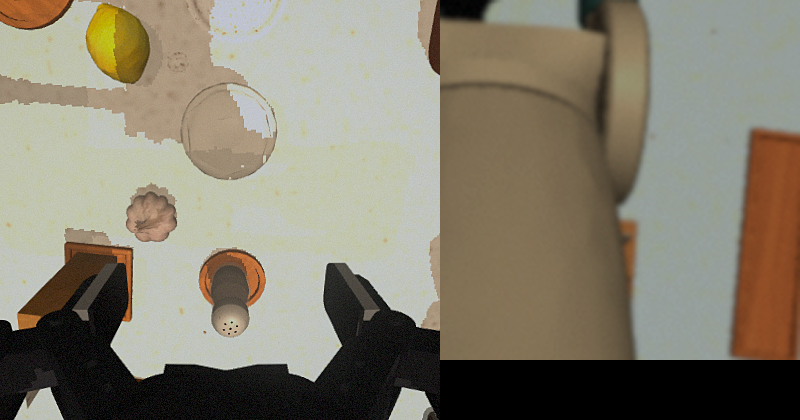

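The shaker stands in its rest, and the lid is directly under the camera at full-image (289,131).

Run:
```python
from h import *
d=cam("wrist");w=back(d,[[289,131],[241,131],[337,131],[289,82],[289,180]],.102)[:,:2];print(w.round(4).tolist())
togo(*w[1:].mean(0),.075,-4)
```

```text
[[0.6054, 0.0479], [0.572, 0.0503], [0.6388, 0.0457], [0.6076, 0.0805], [0.6031, 0.0131]]
pos [ 0.5995 -0.0058  0.2006] ang -4.0 tilt 0.07 rz 0.02 then dx,dy,dz 0.0535 0.0021 0.1256 w 0.0852
```

```bash
python3 -m pendant '[{"dx":0.0268,"dy":0.0018,"dz":0,"rx":0,"ry":0,"rz":0,"hand":0.085},{"dx":0.0268,"dy":0.0018,"dz":0,"rx":0,"ry":0,"rz":0,"hand":0.085},{"dx":0,"dy":0,"dz":0,"rx":0,"ry":0,"rz":0,"hand":0.085},{"dx":0,"dy":0,"dz":0,"rx":0,"ry":0,"rz":0,"hand":0.085},{"dx":0,"dy":0,"dz":0.03,"rx":0,"ry":0,"rz":0,"hand":0.085},{"dx":0,"dy":0,"dz":0.03,"rx":0,"ry":0,"rz":0,"hand":0.085},{"dx":0,"dy":0,"dz":0.03,"rx":0,"ry":0,"rz":0,"hand":0.085},{"dx":0,"dy":0,"dz":0.02,"rx":0,"ry":0,"rz":0,"hand":0.085},{"dx":0,"dy":0,"dz":0.02,"rx":0,"ry":0,"rz":0,"hand":0.085},{"dx":0,"dy":0,"dz":0,"rx":0,"ry":0,"rz":0,"hand":0.085},{"dx":0,"dy":0,"dz":0,"rx":0,"ry":0,"rz":0,"hand":0.085}]'
python3 -m pendant '[{"dx":0,"dy":0,"dz":0,"rx":0,"ry":0,"rz":0,"hand":0.05},{"dx":0,"dy":0,"dz":0,"rx":0,"ry":0,"rz":0,"hand":0.05},{"dx":0,"dy":0,"dz":0,"rx":0,"ry":0,"rz":0,"hand":0.05},{"dx":0,"dy":0,"dz":0,"rx":0,"ry":0,"rz":0,"hand":0.05},{"dx":0,"dy":0,"dz":0,"rx":0,"ry":0,"rz":0,"hand":0.05},{"dx":0,"dy":0,"dz":0,"rx":0,"ry":0,"rz":0,"hand":0.05},{"dx":0,"dy":0,"dz":0,"rx":0,"ry":0,"rz":0,"hand":0.05}]' 60
python3 -m pendant '[{"dx":0,"dy":0,"dz":-0.01,"rx":0,"ry":0,"rz":0,"hand":0.05},{"dx":0,"dy":0,"dz":-0.02,"rx":0,"ry":0,"rz":0,"hand":0.05},{"dx":0,"dy":0,"dz":-0.03,"rx":0,"ry":0,"rz":0,"hand":0.05},{"dx":0,"dy":0,"dz":-0.03,"rx":0,"ry":0,"rz":0,"hand":0.05},{"dx":0,"dy":0,"dz":-0.03,"rx":0,"ry":0,"rz":0,"hand":0.05},{"dx":0,"dy":0,"dz":0,"rx":0,"ry":0,"rz":0,"hand":0.05},{"dx":0,"dy":0,"dz":0,"rx":0,"ry":0,"rz":0,"hand":0.05}]'
python3 -c "
from h import *
print();togo(.429,.202,.190)"
```

```text
clock: 14.53
position: [0.6063, 0.0471, 0.0705]
ee_rot: [-0.001, 0.731, 0.682, -0.001]
contact_force: [0.5, -0.6, -0.1]
width: 0.0848
gripper_force: 0.0
clock: 15.12
position: [0.6075, 0.0482, 0.0735]
ee_rot: [0.001, 0.731, 0.683, 0.001]
contact_force: [-1.6, -0.2, 6.9]
width: 0.0663
gripper_force: 66.5
clock: 15.7
position: [0.6082, 0.0485, 0.1933]
ee_rot: [0.002, 0.731, 0.683, 0.002]
contact_force: [0.1, -0.1, -6.4]
width: 0.0667
gripper_force: 69.2

pos [0.6082 0.0485 0.1933] ang -3.9 tilt 0.29 rz -0.0 then dx,dy,dz 0.141 -0.1893 0.0033 w 0.0667
```

```bash
python3 -m pendant '[{"dx":0.0176,"dy":-0.0237,"dz":0,"rx":0,"ry":0,"rz":0,"hand":0.05},{"dx":0.0176,"dy":-0.0237,"dz":0,"rx":0,"ry":0,"rz":0,"hand":0.05},{"dx":0.0176,"dy":-0.0237,"dz":0,"rx":0,"ry":0,"rz":0,"hand":0.05},{"dx":0.0176,"dy":-0.0237,"dz":0,"rx":0,"ry":0,"rz":0,"hand":0.05},{"dx":0.0176,"dy":-0.0237,"dz":0,"rx":0,"ry":0,"rz":0,"hand":0.05},{"dx":0.0176,"dy":-0.0237,"dz":0,"rx":0,"ry":0,"rz":0,"hand":0.05},{"dx":0.0176,"dy":-0.0237,"dz":0,"rx":0,"ry":0,"rz":0,"hand":0.05},{"dx":0.0176,"dy":-0.0237,"dz":0,"rx":0,"ry":0,"rz":0,"hand":0.05},{"dx":0,"dy":0,"dz":0,"rx":0,"ry":0,"rz":0,"hand":0.05},{"dx":0,"dy":0,"dz":0,"rx":0,"ry":0,"rz":0,"hand":0.05},{"dx":0,"dy":0,"dz":0,"rx":0,"ry":0,"rz":0,"hand":0.05}]'
python3 - <<'E'
from h import *
print();togo(.429,.202,.0765,-4)
E
```

```text
clock: 16.62
position: [0.4268, 0.2016, 0.19]
ee_rot: [-0.0, 0.73, 0.683, -0.001]
contact_force: [0.2, -0.4, -4.3]
width: 0.0667
gripper_force: 69.5

pos [0.4268 0.2016 0.19  ] ang -3.9 tilt 0.12 rz 0.15 then dx,dy,dz 0.0006 0.0021 0.1135 w 0.0667
```

```bash
python3 -m pendant '[{"dx":0.0003,"dy":0.001,"dz":0.03,"rx":0,"ry":0,"rz":0,"hand":0.05},{"dx":0.0003,"dy":0.001,"dz":0.03,"rx":0,"ry":0,"rz":0,"hand":0.05},{"dx":0,"dy":0,"dz":0.025,"rx":0,"ry":0,"rz":0,"hand":0.05},{"dx":0,"dy":0,"dz":0.014,"rx":0,"ry":0,"rz":0,"hand":0.05},{"dx":0,"dy":0,"dz":0.006,"rx":0,"ry":0,"rz":0,"hand":0.05},{"dx":0,"dy":0,"dz":0.004,"rx":0,"ry":0,"rz":0,"hand":0.05},{"dx":0,"dy":0,"dz":0.003,"rx":0,"ry":0,"rz":0,"hand":0.05},{"dx":0,"dy":0,"dz":0.001,"rx":0,"ry":0,"rz":0,"hand":0.05},{"dx":0,"dy":0,"dz":0,"rx":0,"ry":0,"rz":0,"hand":0.05},{"dx":0,"dy":0,"dz":0,"rx":0,"ry":0,"rz":0,"hand":0.05},{"dx":0,"dy":0,"dz":0,"rx":0,"ry":0,"rz":0,"hand":0.05}]'
python3 -c "
from h import *
print();togo(.429,.202,.0765,-4)"
```

```text
clock: 17.53
position: [0.4301, 0.2025, 0.0791]
ee_rot: [0.0, 0.731, 0.683, 0.001]
contact_force: [0.1, 0.7, -4.6]
width: 0.0667
gripper_force: 69.5

pos [0.4301 0.2025 0.0791] ang -3.9 tilt 0.1 rz 0.1 then dx,dy,dz -0.0005 -0.001 0.0026 w 0.0667
```

```bash
python3 -m pendant '[{"dx":0,"dy":0,"dz":0.0015,"rx":0,"ry":0,"rz":0,"hand":0.05},{"dx":0,"dy":0,"dz":0.0015,"rx":0,"ry":0,"rz":0,"hand":0.05},{"dx":0,"dy":0,"dz":0,"rx":0,"ry":0,"rz":0,"hand":0.05},{"dx":0,"dy":0,"dz":0,"rx":0,"ry":0,"rz":0,"hand":0.05}]'
python3 -m pendant '[{"dx":0,"dy":0,"dz":0,"rx":0,"ry":0,"rz":0,"hand":0.085},{"dx":0,"dy":0,"dz":0,"rx":0,"ry":0,"rz":0,"hand":0.085},{"dx":0,"dy":0,"dz":0,"rx":0,"ry":0,"rz":0,"hand":0.085},{"dx":0,"dy":0,"dz":0,"rx":0,"ry":0,"rz":0,"hand":0.085},{"dx":0,"dy":0,"dz":-0.02,"rx":0,"ry":0,"rz":0,"hand":0.085},{"dx":0,"dy":0,"dz":-0.04,"rx":0,"ry":0,"rz":0,"hand":0.085},{"dx":0,"dy":0,"dz":-0.04,"rx":0,"ry":0,"rz":0,"hand":0.085},{"dx":0,"dy":0,"dz":-0.04,"rx":0,"ry":0,"rz":0,"hand":0.085},{"dx":0,"dy":0,"dz":0,"rx":0,"ry":0,"rz":0,"hand":0.085},{"dx":0,"dy":0,"dz":0,"rx":0,"ry":0,"rz":0,"hand":0.085}]'
python3 -c "
from h import *
print();togo(.526,.404,.15,101.7);togo(.526,.404,.15,-78.3);togo(.49,.33,.21)"
```

```text
clock: 17.87
position: [0.4301, 0.2028, 0.0774]
ee_rot: [0.0, 0.731, 0.683, 0.001]
contact_force: [-3.3, -0.3, 9.9]
width: 0.0663
gripper_force: 71.2
clock: 18.7
position: [0.4312, 0.2028, 0.2178]
ee_rot: [0.001, 0.731, 0.683, 0.003]
contact_force: [-0.0, -0.0, -0.3]
width: 0.0848
gripper_force: 0.0

pos [0.4312 0.2028 0.2178] ang -3.9 tilt 0.37 rz -105.6 then dx,dy,dz -0.1336 0.1778 0.0678 w 0.0848
pos [0.4312 0.2028 0.2178] ang -3.9 tilt 0.37 rz 74.4 then dx,dy,dz 0.1336 -0.1778 0.0678 w 0.0848
pos [0.4312 0.2028 0.2178] ang -3.9 tilt 0.37 rz -0.0 then dx,dy,dz 0.1309 0.05 0.0078 w 0.0848
```

```bash
python3 -m pendant '[{"dx":0.0276,"dy":0.0171,"dz":0,"rx":0,"ry":0,"rz":0,"hand":0.085},{"dx":0.0276,"dy":0.0171,"dz":0,"rx":0,"ry":0,"rz":0,"hand":0.085},{"dx":0.0276,"dy":0.0171,"dz":0,"rx":0,"ry":0,"rz":0,"hand":0.085},{"dx":0.0276,"dy":0.0171,"dz":0,"rx":0,"ry":0,"rz":0,"hand":0.085},{"dx":0.0276,"dy":0.0171,"dz":0,"rx":0,"ry":0,"rz":0,"hand":0.085},{"dx":0,"dy":0,"dz":0,"rx":0,"ry":0,"rz":0,"hand":0.085},{"dx":0,"dy":0,"dz":0,"rx":0,"ry":0,"rz":0,"hand":0.085},{"dx":0,"dy":0,"dz":0,"rx":0,"ry":0,"rz":0,"hand":0.085}]'
python3 - <<'E'
from h import *
d=cam("wrist");cv2.imwrite("pics/w7.png",cv2.convertScaleAbs(d["frame"],alpha=1.2)[:,:,::-1])
E
```

```text
clock: 19.37
position: [0.5229, 0.3334, 0.2131]
ee_rot: [-0.0, 0.731, 0.683, -0.002]
contact_force: [-0.5, 0.1, 0.4]
width: 0.0851
gripper_force: 0.0
```

View pics/w7.png

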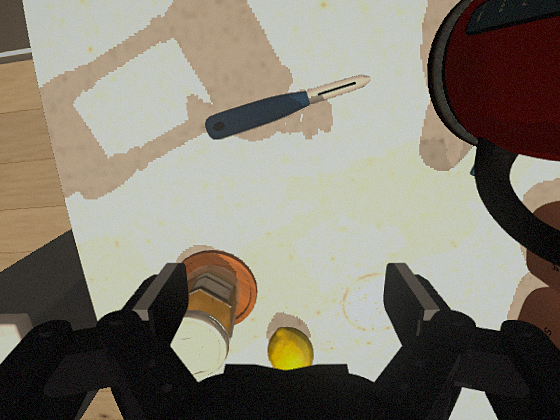

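The peeler's ends are at (205,130) and (370,78), and the jar sits in its rest. The kettle is on the far side, so I'll turn the camera side toward the robot.

Run:
```python
from h import *
d=cam("wrist");p=back(d,[[205,130],[370,78]],.008)[:,:2];m=p.mean(0);v=p[1]-p[0];a=np.degrees(np.arctan2(v[1],v[0]))
print(p.round(4).tolist(),m.round(4),np.linalg.norm(v).round(4),a)
p=back(d,[[209,125],[305,101]],.012)[:,:2];v=p[1]-p[0];print(np.degrees(np.arctan2(v[1],v[0])))
h=cv2.cvtColor(d["frame"],cv2.COLOR_RGB2HSV);mk=((h[...,0]>95)&(h[...,0]<125)&(h[...,1]>80)&(h[...,2]<150)).astype(np.uint8)
for c in cv2.findContours(mk[:200,150:400],0,1)[0]:
    if cv2.contourArea(c)>500:
        c=c+[150,0];r=cv2.minAreaRect(back(d,c,.01)[:,:2].astype(np.float32));print(r)
togo(*m,.1,a+90); print(manip.get_state()["qpos"].round(2))
```

```text
[[0.4443, 0.3856], [0.6111, 0.4244]] [0.5277 0.405 ] 0.1713 13.11318134632612
9.522569885457894
pos [0.523  0.3331 0.2143] ang -3.9 tilt 0.15 rz -107.04 then dx,dy,dz -0.0208 0.069 0.1143 w 0.0853
[ 0.46  0.35  1.43 -0.    1.36  0.52]
```

```bash
python3 -m pendant '[{"dx":0,"dy":0,"dz":0,"rx":0,"ry":0,"rz":-7.06,"hand":0.085},{"dx":0,"dy":0,"dz":0,"rx":0,"ry":0,"rz":-7.06,"hand":0.085},{"dx":0,"dy":0,"dz":0,"rx":0,"ry":0,"rz":-7.06,"hand":0.085},{"dx":0,"dy":0,"dz":0,"rx":0,"ry":0,"rz":-7.06,"hand":0.085},{"dx":0,"dy":0,"dz":0,"rx":0,"ry":0,"rz":-7.06,"hand":0.085},{"dx":0,"dy":0,"dz":0,"rx":0,"ry":0,"rz":-7.06,"hand":0.085},{"dx":0,"dy":0,"dz":0,"rx":0,"ry":0,"rz":-7.06,"hand":0.085},{"dx":0,"dy":0,"dz":0,"rx":0,"ry":0,"rz":-7.06,"hand":0.085},{"dx":0,"dy":0,"dz":0,"rx":0,"ry":0,"rz":-7.06,"hand":0.085},{"dx":0,"dy":0,"dz":0,"rx":0,"ry":0,"rz":-7.06,"hand":0.085},{"dx":0,"dy":0,"dz":0,"rx":0,"ry":0,"rz":-7.06,"hand":0.085},{"dx":0,"dy":0,"dz":0,"rx":0,"ry":0,"rz":-7.06,"hand":0.085}]'>/dev/null
python3 -m pendant '[{"dx":0,"dy":0,"dz":0,"rx":0,"ry":0,"rz":-7.06,"hand":0.055},{"dx":0,"dy":0,"dz":0,"rx":0,"ry":0,"rz":-7.06,"hand":0.055},{"dx":0,"dy":0,"dz":0,"rx":0,"ry":0,"rz":-7.06,"hand":0.055},{"dx":-0.0098,"dy":0.0346,"dz":0,"rx":0,"ry":0,"rz":0,"hand":0.055},{"dx":-0.0098,"dy":0.0346,"dz":0,"rx":0,"ry":0,"rz":0,"hand":0.055},{"dx":0,"dy":0,"dz":0.04,"rx":0,"ry":0,"rz":0,"hand":0.055},{"dx":0,"dy":0,"dz":0.04,"rx":0,"ry":0,"rz":0,"hand":0.055},{"dx":0,"dy":0,"dz":0.04,"rx":0,"ry":0,"rz":0,"hand":0.055},{"dx":0,"dy":0,"dz":0.04,"rx":0,"ry":0,"rz":0,"hand":0.055},{"dx":0,"dy":0,"dz":0,"rx":0,"ry":0,"rz":0,"hand":0.055},{"dx":0,"dy":0,"dz":0,"rx":0,"ry":0,"rz":0,"hand":0.055},{"dx":0,"dy":0,"dz":0,"rx":0,"ry":0,"rz":0,"hand":0.055}]' 30
python3 - <<'E'
from h import *
print();togo(.5277,.405,.009,102)
d=cam("wrist");cv2.imwrite("pics/w8.png",cv2.convertScaleAbs(d["frame"],alpha=1.2)[:,:,::-1])
E
```

```text
clock: 21.47
position: [0.5303, 0.4062, 0.0576]
ee_rot: [0.002, -0.104, 0.995, 0.001]
contact_force: [0.5, 0.5, 0.2]
width: 0.055
gripper_force: 0.0

pos [0.5303 0.4062 0.0576] ang 102.0 tilt 0.19 rz -0.03 then dx,dy,dz 0.0028 -0.0007 0.0486 w 0.055
```

View pics/w8.png

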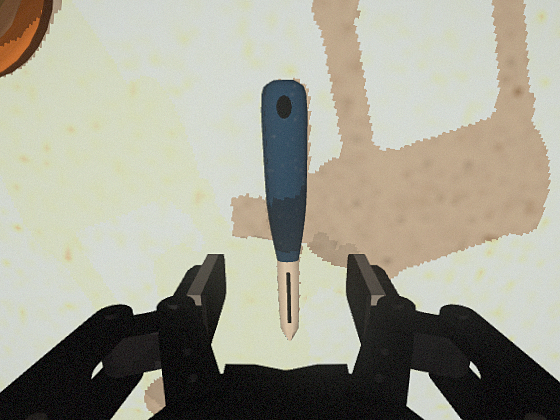

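The peeler is aligned and centred between the fingers. Go down and close.

```bash
python3 -m pendant '[{"dx":0.0014,"dy":0,"dz":0.02,"rx":0,"ry":0,"rz":0,"hand":0.055},{"dx":0.0014,"dy":0,"dz":0.015,"rx":0,"ry":0,"rz":0,"hand":0.055},{"dx":0,"dy":0,"dz":0.007,"rx":0,"ry":0,"rz":0,"hand":0.055},{"dx":0,"dy":0,"dz":0.004,"rx":0,"ry":0,"rz":0,"hand":0.055},{"dx":0,"dy":0,"dz":0.001,"rx":0,"ry":0,"rz":0,"hand":0.055},{"dx":0,"dy":0,"dz":0,"rx":0,"ry":0,"rz":0,"hand":0.055},{"dx":0,"dy":0,"dz":0,"rx":0,"ry":0,"rz":0,"hand":0.055}]'
python3 -m pendant '[{"dx":0,"dy":0,"dz":0,"rx":0,"ry":0,"rz":0,"hand":0.015},{"dx":0,"dy":0,"dz":0,"rx":0,"ry":0,"rz":0,"hand":0.015},{"dx":0,"dy":0,"dz":0,"rx":0,"ry":0,"rz":0,"hand":0.015},{"dx":0,"dy":0,"dz":0,"rx":0,"ry":0,"rz":0,"hand":0.015},{"dx":0,"dy":0,"dz":0,"rx":0,"ry":0,"rz":0,"hand":0.015},{"dx":0,"dy":0,"dz":0,"rx":0,"ry":0,"rz":0,"hand":0.015},{"dx":0,"dy":0,"dz":0,"rx":0,"ry":0,"rz":0,"hand":0.015}]' 40
python3 -c "
from h import *
print();togo(.456,-.281,.2,77.8)"
```

```text
clock: 22.1
position: [0.5271, 0.4059, 0.0096]
ee_rot: [0.001, -0.104, 0.995, 0.0]
contact_force: [0.4, 0.0, -0.5]
width: 0.0548
gripper_force: 0.0
clock: 22.68
position: [0.5267, 0.4057, 0.009]
ee_rot: [0.001, -0.105, 0.995, 0.0]
contact_force: [0.3, 0.5, 5.3]
width: 0.0238
gripper_force: 40.4

pos [0.5267 0.4057 0.009 ] ang 102.0 tilt 0.08 rz 24.2 then dx,dy,dz -0.076 -0.6861 -0.191 w 0.0238
```

```bash
python3 -m pendant '[{"dx":0,"dy":0,"dz":-0.01,"rx":0,"ry":0,"rz":0,"hand":0.015},{"dx":0,"dy":0,"dz":-0.03,"rx":0,"ry":0,"rz":0,"hand":0.015},{"dx":0,"dy":0,"dz":-0.04,"rx":0,"ry":0,"rz":0,"hand":0.015},{"dx":0,"dy":0,"dz":-0.04,"rx":0,"ry":0,"rz":0,"hand":0.015},{"dx":0,"dy":0,"dz":-0.04,"rx":0,"ry":0,"rz":0,"hand":0.015},{"dx":0,"dy":0,"dz":-0.03,"rx":0,"ry":0,"rz":6.05,"hand":0.015},{"dx":0,"dy":0,"dz":0,"rx":0,"ry":0,"rz":6.05,"hand":0.015},{"dx":0,"dy":0,"dz":0,"rx":0,"ry":0,"rz":6.05,"hand":0.015},{"dx":0,"dy":0,"dz":0,"rx":0,"ry":0,"rz":6.05,"hand":0.015},{"dx":0,"dy":0,"dz":0,"rx":0,"ry":0,"rz":0,"hand":0.015},{"dx":0,"dy":0,"dz":0,"rx":0,"ry":0,"rz":0,"hand":0.015}]'
python3 -m pendant '[{"dx":-0.0038,"dy":-0.0343,"dz":0,"rx":0,"ry":0,"rz":0,"hand":0.015},{"dx":-0.0038,"dy":-0.0343,"dz":0,"rx":0,"ry":0,"rz":0,"hand":0.015},{"dx":-0.0038,"dy":-0.0343,"dz":0,"rx":0,"ry":0,"rz":0,"hand":0.015},{"dx":-0.0038,"dy":-0.0343,"dz":0,"rx":0,"ry":0,"rz":0,"hand":0.015},{"dx":-0.0038,"dy":-0.0343,"dz":0,"rx":0,"ry":0,"rz":0,"hand":0.015},{"dx":-0.0038,"dy":-0.0343,"dz":0,"rx":0,"ry":0,"rz":0,"hand":0.015},{"dx":-0.0038,"dy":-0.0343,"dz":0,"rx":0,"ry":0,"rz":0,"hand":0.015},{"dx":-0.0038,"dy":-0.0343,"dz":0,"rx":0,"ry":0,"rz":0,"hand":0.015},{"dx":-0.0038,"dy":-0.0343,"dz":0,"rx":0,"ry":0,"rz":0,"hand":0.015},{"dx":-0.0038,"dy":-0.0343,"dz":0,"rx":0,"ry":0,"rz":0,"hand":0.015}]'
python3 -m pendant '[{"dx":-0.0038,"dy":-0.0343,"dz":0,"rx":0,"ry":0,"rz":0,"hand":0.015},{"dx":-0.0038,"dy":-0.0343,"dz":0,"rx":0,"ry":0,"rz":0,"hand":0.015},{"dx":-0.0038,"dy":-0.0343,"dz":0,"rx":0,"ry":0,"rz":0,"hand":0.015},{"dx":-0.0038,"dy":-0.0343,"dz":0,"rx":0,"ry":0,"rz":0,"hand":0.015},{"dx":-0.0038,"dy":-0.0343,"dz":0,"rx":0,"ry":0,"rz":0,"hand":0.015},{"dx":-0.0038,"dy":-0.0343,"dz":0,"rx":0,"ry":0,"rz":0,"hand":0.015},{"dx":-0.0038,"dy":-0.0343,"dz":0,"rx":0,"ry":0,"rz":0,"hand":0.015},{"dx":0,"dy":0,"dz":0,"rx":0,"ry":0,"rz":0,"hand":0.015},{"dx":0,"dy":0,"dz":0,"rx":0,"ry":0,"rz":0,"hand":0.015},{"dx":0,"dy":0,"dz":0,"rx":0,"ry":0,"rz":0,"hand":0.015}]'
python3 - <<'E'
from h import *
print();togo(.456,-.281,.08,77.8)
d=cam("wrist");cv2.imwrite("pics/w9.png",cv2.convertScaleAbs(d["frame"],alpha=1.2)[:,:,::-1])
E
```

```text
clock: 23.6
position: [0.5258, 0.4051, 0.1981]
ee_rot: [-0.0, 0.105, 0.994, -0.0]
contact_force: [-0.1, 0.1, -1.0]
width: 0.0236
gripper_force: 39.8
clock: 24.43
position: [0.4901, 0.0605, 0.1982]
ee_rot: [-0.0, 0.105, 0.994, -0.0]
contact_force: [1.0, 0.6, 0.1]
width: 0.024
gripper_force: 39.8
clock: 25.27
position: [0.4657, -0.1778, 0.198]
ee_rot: [-0.0, 0.106, 0.994, 0.001]
contact_force: [0.3, 0.0, -0.4]
width: 0.0236
gripper_force: 39.8

pos [ 0.4657 -0.1778  0.198 ] ang 77.8 tilt 0.08 rz 0.02 then dx,dy,dz -0.0123 -0.1029 0.118 w 0.0236
```

View pics/w9.png

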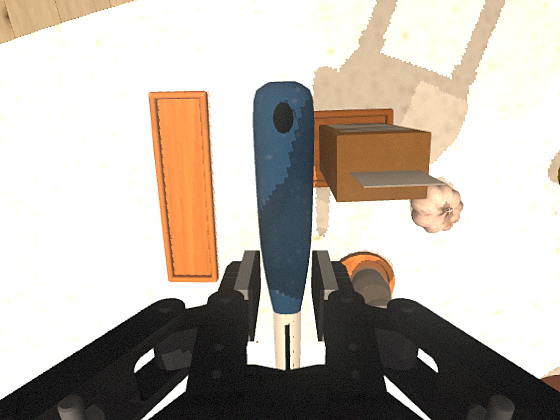

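The rest is fully visible, with corners (149,93),(208,91),(217,281),(169,282). The handle end is at (283,82).

Run:
```python
from h import *
d=cam("wrist");s=manip.get_state();A=q2r(s["ee_rot"]).as_matrix()
c=back(d,[[149,93],[208,91],[217,281],[169,282]],.009)[:,:2];v=np.roll(c,-1,0)-c;m=c.mean(0)
print(m.round(4),np.linalg.norm(v,axis=1).round(4),np.degrees(np.arctan2(v[:,1],v[:,0])).round(1))
z0=s["position"][2]-.009
p=[(A.T@(back(d,[u],z0+.012)[0]-s["position"])).round(4) for u in([283,81],[254,100],[314,100],[258,200],[311,200],[287,310])];print(p)
togo(.457,-.2805,.013,77.7)
```

```text
[ 0.4581 -0.2806] [0.0565 0.1984 0.0537 0.1993] [  78.8  -12.9 -100.2  167.9]
[array([ 0.0817, -0.0024, -0.0029]), array([ 0.0746, -0.0139, -0.003 ]), array([ 0.0746,  0.0099, -0.0029]), array([ 0.0335, -0.0132, -0.003 ]), array([ 0.0334,  0.0094, -0.003 ]), array([-0.0209, -0.0008, -0.003 ])]
pos [ 0.466  -0.177   0.1982] ang 77.9 tilt 0.05 rz 0.21 then dx,dy,dz -0.0133 -0.103 0.1852 w 0.0235
```

```bash
python3 -m pendant '[{"dx":-0.0035,"dy":-0.0341,"dz":0,"rx":0,"ry":0,"rz":0,"hand":0.015},{"dx":-0.0035,"dy":-0.0341,"dz":0,"rx":0,"ry":0,"rz":0,"hand":0.015},{"dx":-0.0035,"dy":-0.0341,"dz":0,"rx":0,"ry":0,"rz":0,"hand":0.015},{"dx":0,"dy":0,"dz":0.03,"rx":0,"ry":0,"rz":0,"hand":0.015},{"dx":0,"dy":0,"dz":0.04,"rx":0,"ry":0,"rz":0,"hand":0.015},{"dx":0,"dy":0,"dz":0.04,"rx":0,"ry":0,"rz":0,"hand":0.015},{"dx":0,"dy":0,"dz":0.03,"rx":0,"ry":0,"rz":0,"hand":0.015},{"dx":0,"dy":0,"dz":0.02,"rx":0,"ry":0,"rz":0,"hand":0.015},{"dx":0,"dy":0,"dz":0,"rx":0,"ry":0,"rz":0,"hand":0.015},{"dx":0,"dy":0,"dz":0,"rx":0,"ry":0,"rz":0,"hand":0.015},{"dx":0,"dy":0,"dz":0,"rx":0,"ry":0,"rz":0,"hand":0.015}]'
python3 - <<'E'
from h import *
print();togo(.454,-.2805,.013,77.7)
d=cam("wrist");cv2.imwrite("pics/w10.png",cv2.convertScaleAbs(d["frame"],alpha=1.2)[:,:,::-1])
E
```

```text
clock: 26.28
position: [0.4561, -0.2805, 0.0396]
ee_rot: [0.001, 0.105, 0.994, -0.001]
contact_force: [-0.0, 0.5, -0.2]
width: 0.0235
gripper_force: 39.9

pos [ 0.4561 -0.2805  0.0396] ang 77.9 tilt 0.15 rz 0.19 then dx,dy,dz 0.0021 -0.0005 0.0266 w 0.0235
```

View pics/w10.png

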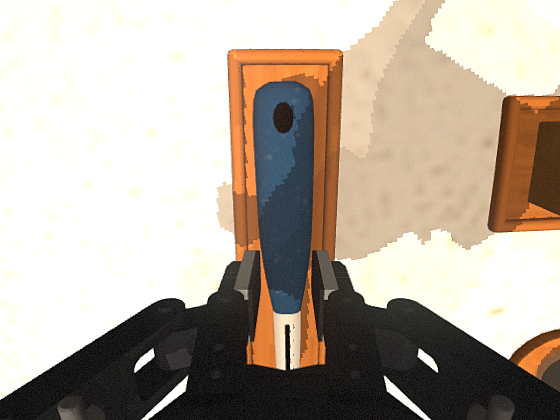

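The peeler is centred over the recess. Lower and release.

```bash
python3 -m pendant '[{"dx":0.001,"dy":0,"dz":0.012,"rx":0,"ry":0,"rz":0,"hand":0.015},{"dx":0,"dy":0,"dz":0.008,"rx":0,"ry":0,"rz":0,"hand":0.015},{"dx":0,"dy":0,"dz":0.004,"rx":0,"ry":0,"rz":0,"hand":0.015},{"dx":0,"dy":0,"dz":0.002,"rx":0,"ry":0,"rz":0,"hand":0.015},{"dx":0,"dy":0,"dz":0.001,"rx":0,"ry":0,"rz":0,"hand":0.015},{"dx":0,"dy":0,"dz":0,"rx":0,"ry":0,"rz":0,"hand":0.015},{"dx":0,"dy":0,"dz":0,"rx":0,"ry":0,"rz":0,"hand":0.015},{"dx":0,"dy":0,"dz":0,"rx":0,"ry":0,"rz":0,"hand":0.015}]'
python3 -m pendant '[{"dx":0,"dy":0,"dz":0,"rx":0,"ry":0,"rz":0,"hand":0.045},{"dx":0,"dy":0,"dz":0,"rx":0,"ry":0,"rz":0,"hand":0.045},{"dx":0,"dy":0,"dz":0,"rx":0,"ry":0,"rz":0,"hand":0.045},{"dx":0,"dy":0,"dz":0,"rx":0,"ry":0,"rz":0,"hand":0.045},{"dx":0,"dy":0,"dz":-0.02,"rx":0,"ry":0,"rz":0,"hand":0.045},{"dx":0,"dy":0,"dz":-0.04,"rx":0,"ry":0,"rz":0,"hand":0.045},{"dx":0,"dy":0,"dz":-0.04,"rx":0,"ry":0,"rz":0,"hand":0.045},{"dx":0,"dy":0,"dz":-0.04,"rx":0,"ry":0,"rz":0,"hand":0.045},{"dx":0,"dy":-0.04,"dz":-0.03,"rx":0,"ry":0,"rz":0,"hand":0.045},{"dx":0,"dy":-0.04,"dz":-0.03,"rx":0,"ry":0,"rz":0,"hand":0.045},{"dx":0,"dy":-0.04,"dz":0,"rx":0,"ry":0,"rz":0,"hand":0.045},{"dx":0,"dy":0,"dz":0,"rx":0,"ry":0,"rz":0,"hand":0.045}]'
python3 -m pendant '[{"dx":0,"dy":-0.04,"dz":0,"rx":0,"ry":0,"rz":0,"hand":0.045},{"dx":0,"dy":-0.04,"dz":0,"rx":0,"ry":0,"rz":0,"hand":0.045},{"dx":0,"dy":-0.04,"dz":0,"rx":0,"ry":0,"rz":0,"hand":0.045},{"dx":0,"dy":0,"dz":0,"rx":0,"ry":0,"rz":0,"hand":0.045},{"dx":0,"dy":0,"dz":0,"rx":0,"ry":0,"rz":0,"hand":0.045}]'
python3 - <<'E'
from h import *
t=cam("top")["frame"][130:280,170:450];s=cam("scene")["frame"][130:290,200:430]
o=np.zeros((600,800,3),np.uint8);o[:300,:560]=cv2.resize(t,None,fx=2,fy=2,interpolation=2)
o[300:600,:431]=cv2.resize(s,(431,300),interpolation=2)
cv2.imwrite("pics/f.png",cv2.convertScaleAbs(o,alpha=1.4)[:,:,::-1])
E
```

```text
clock: 27.0
position: [0.4539, -0.2802, 0.013]
ee_rot: [0.0, 0.106, 0.994, -0.0]
contact_force: [-3.1, 1.8, 8.7]
width: 0.0237
gripper_force: 40.9
clock: 28.0
position: [0.431, -0.3924, 0.2034]
ee_rot: [0.002, 0.108, 0.994, -0.005]
contact_force: [1.0, -0.0, -0.7]
width: 0.0451
gripper_force: 0.0
clock: 28.42
position: [0.4048, -0.5034, 0.1998]
ee_rot: [-0.001, 0.108, 0.994, 0.001]
contact_force: [-0.2, 0.2, 0.0]
width: 0.0448
gripper_force: 0.0
```

View pics/f.png

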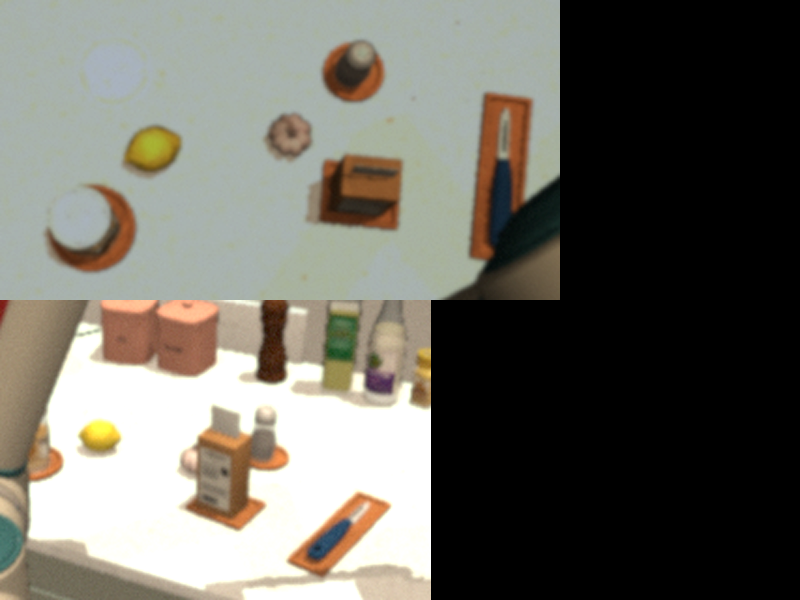

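All four look seated, with the arm clear and the bystanders unmoved. A numeric check follows, then I hand it in.

Run:
```python
from h import *
d=cam("top");g=lambda u,z:back(d,[[170+u[0]/2,130+u[1]/2]],z)[0,:2].round(4)
print("jar",g((80,217),.106),"carton",g((371,179),.122),"shaker",g((361,54),.09),"lemon",g((153,149),.026),"garlic",g((290,135),.026),"peeler tip",g((505,110),.012))
```

```text
jar [0.4257 0.2011] carton [ 0.4435 -0.1085] shaker [ 0.5915 -0.1172] lemon [0.5122 0.1245] garlic [ 0.5185 -0.0365] peeler tip [ 0.5353 -0.2953]
```

```bash
python3 -c "
from rig import manip
print(manip.sign_off())"
```

```text
the job is handed in; nothing more can be done
None
```

I put all four things on their rests and handed the job in at about 29 s. The last images put the jar, carton and shaker within about 6 mm of their rest centres, with the peeler along its rest and the lemon and garlic unmoved; the hand-in returned no verdict.

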